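Sweep the loose pink beads into the bead tray

TASK

Sweep the three loose pink beads across the table and through the open side of the wooden bead tray with your fingertips, until all three stand wholly inside it. Push them gently along the tabletop, without pinching them or lifting them off it, and leave the turquoise bead and everything else on the table as they are.

Things in the scene. Friction and masses are not known exactly. Their poses are not given: they have to be found in the camera images.
- tray: three-sided bead tray fixed to the table: wooden walls 22 mm high and 5 mm thick, white floor level with the tabletop (no lip or step at the open side). Inside it is 160 mm wide (its y) and 110 mm deep (its x). Origin on the table at the middle of the open side; x points from the open side into the tray, so the inside spans x 0 to 110 mm and y -80 to +80 mm; z up
- pink1: pink craft bead of glazed ceramic, a short barrel 30 mm across and 18 mm tall with a small dark hole, 17 to 34 g, standing on a flat end so that it slides and does not roll; origin at its centre, 9 mm above the table, z up
- pink2: pink craft bead of glazed ceramic, a short barrel 30 mm across and 18 mm tall with a small dark hole, 17 to 34 g, standing on a flat end so that it slides and does not roll; origin at its centre, 9 mm above the table, z up
- pink3: pink craft bead of glazed ceramic, a short barrel 30 mm across and 18 mm tall with a small dark hole, 17 to 34 g, standing on a flat end so that it slides and does not roll; origin at its centre, 9 mm above the table, z up
- turquoise: turquoise craft bead of glazed ceramic, a short barrel 30 mm across and 18 mm tall with a small dark hole, 17 to 34 g, standing on a flat end so that it slides and does not roll; origin at its centre, 9 mm above the table, z up; it must stay where it is (moved less than 10 mm)
- tape: yellow roll of tape lying flat, 56 mm across, 18 mm tall, loose; origin under its centre; to be left alone
- spool: small thread spool standing upright, pale green with wooden ends, 40 mm across, 50 mm tall, loose; origin under its centre; to be left alone
- scissors: purple-handled scissors lying flat, 145 mm long, 66 mm wide at the handles, 10 mm thick, loose; origin on the table at the pivot, x towards the points (78 mm), handles reach 66 mm the other way; to be left alone
- cone: gold cone of thread standing upright, 66 mm across at the foot, 150 mm tall, loose; origin under its centre; to be left alone
- ball: white ball of string standing upright, 100 mm across, 90 mm tall, loose; origin under its centre; to be left alone

How it is judged:
By the outcome, as a careful person would: the job done as asked, in the order asked, and still so for the second after the job is handed in, with the robot touching nothing.
It also fails if it takes over 64 s, if anything falls off the work surface, if the arm or the gripper's body presses on something with over 40 N, if the wrist force passes 120 N, or if a joint passes its speed limit or range.

ROBOT

A 6-joint arm with a two-finger parallel gripper is mounted at the origin on the work surface. World frame = base frame: x ahead of the robot, y to its left, z up, the work surface at z = 0. Lengths are in m, angles in rad, forces in N, time in s.
With the tool pointing down it reaches from about 0.375 to 0.825 m from the base axis. Payload 5.5 kg.
Tool frame: the origin (TCP) lies at the very end of the fingers, on their centre line; the grasp point (between the pads) lies 19 mm behind it (arm.grip_point_offset is the distance from the TCP to the grasp point, in m); z points along the fingers, y is the line along which they close (so a half turn about z gives the same grasp; the last joint's range is limited). The gripper opens to 85 mm and grips with 20 to 120 N. Pads are 22 mm wide; open, the fingers measure 114 mm over their backs; the gripper's body (76 mm by 85 mm) begins 54 mm behind the grasp point. The pads swing forward as they close: fully open they stand 13 mm farther back than shut.
Start: joints at [1.323, 0.314, -0.047, 1.21, 0, 1.571], TCP at [0.147, 0.582, 0.231] pointing down, gripper open.
Joint ranges: [-2.67, 2.67], [-0.69, 1.73], [-1.03, 1.25], [-2.08, 2.16], [-1.42, 1.45], [-3.14, 3.14]. Speed limits (rad/s): [2.39, 2.39, 3.01, 3.14, 3.14, 3.14].

INTERFACE

Orientations are given as a 3x3 rotation matrix whose columns are the frame's x, y, z axes.
In Python, from station import arm, vision, job_done gives the robot as it stands (arm), with the cameras (vision) and the job as plain functions.
- The arm moves only by the tool send_path, called after "Request:" as name(argument=value, ...), one argument or row to a line, values as JSON. Schema: {"type":"object","properties":{"moves":{"type":"array","items":{"type":"number"},"minItems":7,"maxItems":84},"force":{"type":"number"},"only":{"type":"string"},"quiet":{"type":"boolean"},"lines":{"type":"string"}},"required":["moves"],"additionalProperties":false}. moves is one flat list of numbers that holds 1 to 12 rows one after another, with no inner brackets; each row has 7 numbers: a rotation vector rx, ry, rz in a scale on which 1.0 is 4 rad, then dx, dy, dz in a scale on which 1.0 is 0.3 m, then the opening from 0.0 (shut) to 1.0 (fully open); each row shifts and turns the commanded pose from where the row before left it, along the tool's axes as they then stand; what a row does not reach is not made up. A row lasts 1/12 s, in which the tool goes at most 0.0417 m and 0.125 rad, less where a joint would pass 70% of its speed; a pose out of reach is approached as far as the arm can. The fingers move at their own pace and stop on an object; force is the grip in N (left out, the last holds). Time passes only in rows, so rows that do not move let the fingers close. The tool returns the time, the measured TCP pose, the force, the opening and the grip force at its end. only (a regular expression) keeps the lines of the reply that match it, lines (a string "A,B") keeps lines A to B, and quiet returns only ok. Shift and turn numbers lie between -1 and 1, and a call with a number outside is refused. Input that does not fit is refused with a message, and nothing moves.
- arm.get_state(): the state, without advancing time (a new reading comes with each control period).
- vision.camera(name): name is "scene" or "side" or "wrist"; returns a dict with "frame" (400x640x3 uint8, red, green, blue), "z_map" (400x640 float32, m along the optical axis (not along the pixel's ray), 0 where there is no reading), "mtx" (3x3 intrinsics, pixels), "extrinsics" (4x4, takes a point from camera to world coordinates). Camera axes: x right, y down, z forward; pixel columns grow to the right and rows downward; lengths in m; the calibration is good to about 2 mm. The wrist camera is an equidistant fisheye: a pixel r from the principal point sees the ray r / f radians off the axis. A picture is of the moment at which its call begins.
- job_done(): hands the job in; it is judged then, once.
The state is a dict: "clock": time; "qpos": joint angles; "joint_vel": joint speeds; "effort": joint torques, N m; "tcp_pos": TCP position; "orientation": TCP orientation; "ft_force": force on the tool from outside, world axes, zero at the start; "ft_torque": the same for the moment, N m; "grip_width": opening from 0.0 (shut) to 1.0 (fully open); "grip_force": force on a finger pad.
Only numpy, scipy, OpenCV 4.12 (cv2) and the standard library are available. Lean on these libraries where they do the work, as an engineer would, in place of code of your own. Each camera call takes 0.05 s, during which the arm holds its last target. There are 200 camera calls.

## Working session

There is one attempt and no reset: what is moved stays moved. The work goes in short steps, Python scripts to look and compute and a tool call to move; the robot and the scene stay as the last step left them, time stands still between calls to the robot, and variables do not carry over. Pictures are saved under pics/ and viewed, at most 10 in all, crops included, and the job is handed in when it is done.

```bash
ls; mkdir -p pics
```

Run:
```python
from station import arm, vision, job_done
import cv2
for n in("scene","side"):
    c=vision.camera(n); cv2.imwrite(f"pics/{n}0.png",c["frame"][:,:,::-1]); print(n,c["mtx"].tolist(),c["extrinsics"].round(3).tolist())
s=arm.get_state();print(s["clock"],s["tcp_pos"],s["orientation"])
```

```text
pics
station.py
scene [[410.855200477951, 0.0, 323.66350984282104], [0.0, 410.855200477951, 196.02569702670326], [0.0, 0.0, 1.0]] [[-0.028, 0.804, -0.594, 1.227], [1.0, 0.021, -0.019, 0.005], [-0.002, -0.595, -0.804, 0.848], [0.0, 0.0, 0.0, 1.0]]
side [[386.5385969283449, 0.0, 312.24677142650603], [0.0, 386.5385969283449, 196.13526858739147], [0.0, 0.0, 1.0]] [[-0.954, -0.172, 0.247, 0.361], [-0.301, 0.508, -0.807, 0.848], [0.013, -0.844, -0.537, 0.626], [0.0, 0.0, 0.0, 1.0]]
0.1 [0.14704415 0.58118058 0.23051588] [[-9.69443549e-01  2.45314202e-01 -3.84544617e-04]
 [ 2.45314503e-01  9.69442402e-01 -1.49103612e-03]
 [ 7.02152245e-06 -1.53980972e-03 -9.99998814e-01]]
```

View pics/scene0.png

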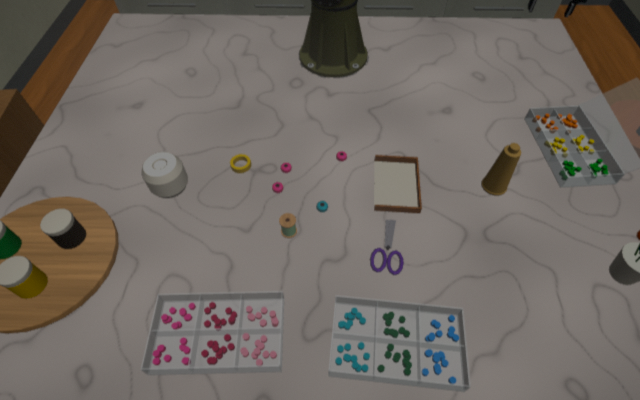

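View pics/side0.png

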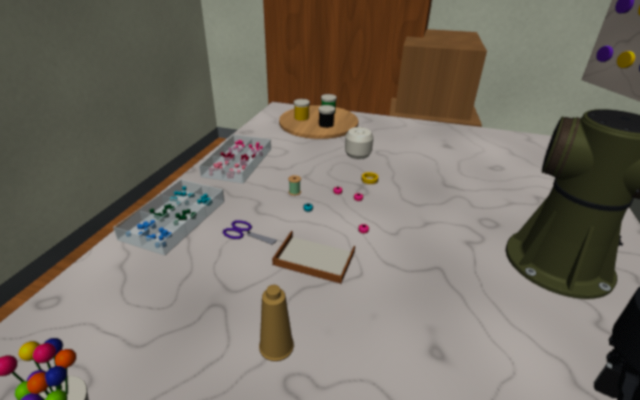

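The scene view shows pink beads at (286,168), (278,187) and (341,156), and turquoise at (322,206). The tray is around (397,184), open to the image left (world -y). The scissors' blades are at (390,230) and the spool at (288,225). The side view agrees with this.

Create h.py:
```python
import numpy as np,cv2
from station import arm, vision, job_done
def ray(c,uv,z):
    E=c["extrinsics"];uv=np.atleast_2d(uv).astype(float)
    d=np.c_[(uv-c["mtx"][:2,2])/c["mtx"][0,0],np.ones(len(uv))]@E[:3,:3].T
    return (E[:3,3]+d*((z-E[2,3])/d[:,2:]))[:,:2]
def blobs(c,lo,hi,z,amin=15,amax=300):
    hsv=cv2.cvtColor(c["frame"],cv2.COLOR_RGB2HSV)
    m=cv2.morphologyEx(cv2.inRange(hsv,lo,hi),cv2.MORPH_CLOSE,np.ones((3,3)))
    n,l,s,ce=cv2.connectedComponentsWithStats(m)
    out=[]
    for i in range(1,n):
        if amin<s[i,4]<amax:
            x,y,w,h=s[i,:4]; out.append((ray(c,ce[i],z)[0].round(4).tolist(),ce[i].round(1).tolist(),int(s[i,4])))
    return out
def beads():
    for n in("scene","side"):
        c=vision.camera(n)
        for nm,lo,hi in(("pink",(155,110,70),(179,255,255)),("turq",(85,110,50),(105,255,255))):
            for b in blobs(c,lo,hi,.010):
                if 0.3<b[0][0]<.75 and -.3<b[0][1]<.25: print(n,nm,*b)
```

Run:
```python
from h import *
beads()
for n in("scene","side"):
    c=vision.camera(n)
    hsv=cv2.cvtColor(c["frame"],cv2.COLOR_RGB2HSV)
    # wood
    m=cv2.inRange(hsv,(3,90,40),(18,255,200))
    k,l,s,ce=cv2.connectedComponentsWithStats(m)
    for i in range(1,k):
        p=ray(c,ce[i],.011)[0]
        if s[i,4]>60 and .35<p[0]<.8 and -.1<p[1]<.4: 
            cn=cv2.findContours((l==i).astype(np.uint8),0,2)[0][0]
            print(n,"wood",s[i],cv2.approxPolyDP(cn,4,True)[:,0].tolist(), ray(c,cv2.approxPolyDP(cn,4,True)[:,0],.022).round(3).tolist())
    x0,y0,x1,y1=(220,130,440,285) if n=="scene" else (220,160,400,290)
    cv2.imwrite(f"pics/{n}1.png",cv2.resize(c["frame"][y0:y1,x0:x1,::-1],None,fx=3.5,fy=3.5,interpolation=cv2.INTER_CUBIC))
    for nm,lo,hi in(("white floor",(0,0,0),(0,0,0)),("yellow",(20,130,80),(33,255,255)),("purple",(120,70,40),(150,255,255)),("green",(40,40,60),(84,120,220))):
        for b in blobs(c,lo,hi,.01,30,900):
            if 0.3<b[0][0]<.85 and -.4<b[0][1]<.25: print(n,nm,*b)
```

```text
scene pink [0.4688, 0.0301] [341.4, 155.7] 69
scene pink [0.5134, -0.1192] [285.6, 167.0] 75
scene pink [0.5809, -0.1351] [277.3, 186.8] 83
scene turq [0.6378, -0.0179] [322.0, 205.8] 70
side pink [0.583, -0.1361] [337.3, 190.0] 54
side pink [0.5155, -0.1193] [357.9, 196.6] 58
side pink [0.4703, 0.0289] [363.2, 228.2] 73
side turq [0.64, -0.0192] [307.7, 207.0] 54
scene wood [375 155  47  58 573] [[376, 155], [378, 160], [416, 163], [419, 206], [375, 208], [419, 212], [417, 158]] [[0.475, 0.123], [0.493, 0.128], [0.501, 0.228], [0.641, 0.221], [0.649, 0.112], [0.659, 0.219], [0.483, 0.232]]
scene yellow [0.5018, -0.243] [240.3, 162.8] 219
scene purple [0.7869, 0.133] [386.4, 260.9] 354
scene green [0.7127, -0.0953] [288.7, 230.7] 88
side wood [273 232  82  51 715] [[273, 257], [273, 264], [340, 282], [354, 248], [340, 275], [280, 260], [291, 232]] [[0.647, 0.221], [0.637, 0.243], [0.479, 0.25], [0.474, 0.13], [0.484, 0.229], [0.627, 0.226], [0.64, 0.119]]
side yellow [0.5042, -0.2445] [369.4, 177.5] 166
side purple [0.783, 0.138] [236.8, 229.2] 249
side green [0.712, -0.1063] [294.2, 187.7] 99
```

View pics/scene1.png

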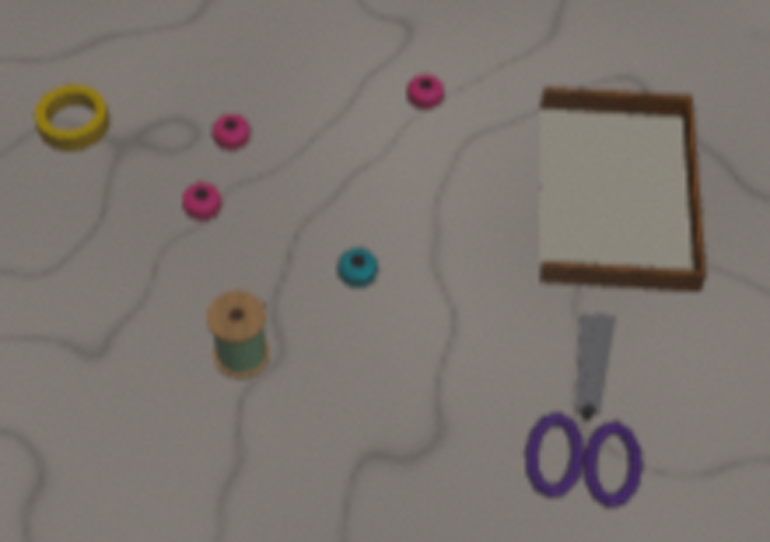

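Units first: shifts go in shares of 0.3 m and turns go in shares of 4 rad. So 0.125 rad is 0.0313.

Request:
send_path(
  moves=[0,0,0.0313,0,0,0,0.2,0,0,0.0313,0,0,0,0.2,0,0,0.0313,0,0,0,0.2,0,0,0.0313,0,0,0,0.2,0,0,0.0313,0,0,0,0.2,0,0,0.0313,0,0,0,0.2,0,0,0.0313,0,0,0,0.2,0,0,0.0313,0,0,0,0.2,0,0,0.0313,0,0,0,0.2,0,0,0.0313,0,0,0,0.2,0,0,0.0183,0,0,0,0.2,0,0,0,0,0,0,0.2],
)

```text
clock: 1.3
tcp_pos: [0.1471, 0.5816, 0.2312]
orientation: [[0.002, 1.0, -0.0], [1.0, -0.002, -0.0], [-0.0, -0.0, -1.0]]
ft_force: [-0.0, -0.6, -0.0]
grip_width: 0.196
grip_force: 0.0
```

```bash
python3 -c "
from station import arm, vision, job_done
s=arm.get_state();print(s['orientation'].round(3),s['tcp_pos'],s['qpos'])"
```

```text
[[ 0.002  1.    -0.   ]
 [ 1.    -0.002 -0.   ]
 [-0.    -0.    -1.   ]] [0.14713525 0.58160634 0.23121061] [ 1.32302014e+00  3.13558622e-01 -4.72223226e-02  1.21019272e+00
 -1.08361055e-05  2.89553014e+00]
```

To row units: -0.033 m is -0.11, 0.018 m is 0.06.

Request:
send_path(
  moves=[0,0,0,-0.11,0.06,0,0.2,0,0,0,-0.11,0.06,0,0.2,0,0,0,-0.11,0.06,0,0.2,0,0,0,-0.11,0.06,0,0.2,0,0,0,-0.11,0.06,0,0.2,0,0,0,-0.11,0.06,0,0.2,0,0,0,-0.11,0.06,0,0.2,0,0,0,-0.11,0.06,0,0.2,0,0,0,-0.11,0.06,0,0.2,0,0,0,-0.11,0.06,0,0.2,0,0,0,-0.11,0.06,0,0.2,0,0,0,-0.11,0.06,0,0.2],
)

```text
clock: 2.3
tcp_pos: [0.3637, 0.184, 0.2316]
orientation: [[-0.003, 1.0, 0.001], [1.0, 0.003, 0.0], [0.0, 0.001, -1.0]]
ft_force: [1.2, 0.8, 0.0]
grip_width: 0.197
grip_force: 0.0
```

Request:
send_path(
  moves=[0,0,0,-0.11,0.06,0,0.2,0,0,0,-0.11,0.06,0,0.2,0,0,0,-0.11,0.06,0,0.2,0,0,0,-0.11,0.06,0,0.2,0,0,0,-0.11,0.06,0,0.2,0,0,0,-0.11,0.06,0,0.2,0,0,0,0,0,0.1,0.2,0,0,0,0,0,0.1,0.2,0,0,0,0,0,0.1,0.2,0,0,0,0,0,0.1,0.2,0,0,0,0,0,0.1,0.2,0,0,0,0,0,0,0.2],
)

```text
clock: 3.3
tcp_pos: [0.4668, -0.0123, 0.0765]
orientation: [[-0.002, 1.0, -0.008], [1.0, 0.002, 0.0], [0.0, -0.008, -1.0]]
ft_force: [-1.5, 0.1, 0.1]
grip_width: 0.199
grip_force: 0.0
```

Run:
```python
from h import *
c=vision.camera("wrist"); cv2.imwrite("pics/w1.png",c["frame"][:,:,::-1])
```

```text
(no output)
```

View pics/w1.png

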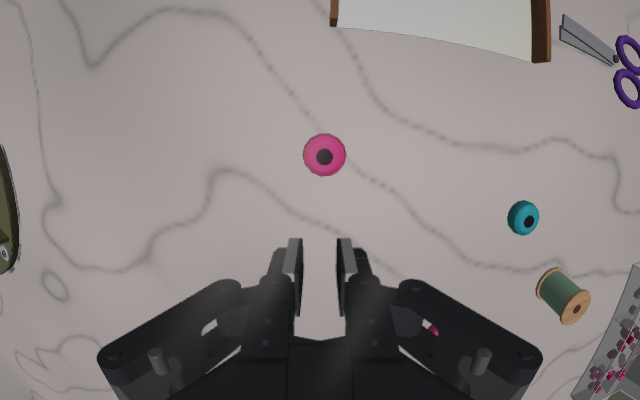

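The wrist view shows the bead at (324,155), straight ahead of the two fingertips at about (293,250) and (345,250). Next I lower the tool.

To row units: 0.02 m is 0.0667, 0.015 m is 0.05.

Request:
send_path(
  moves=[0,0,0,0,0.0067,0.0667,0.2,0,0,0,0,0,0.0667,0.2,0,0,0,0,0,0.05,0.2,0,0,0,0,0,0.0333,0.2,0,0,0,0,0,0.0167,0.2,0,0,0,0,0,0,0.2,0,0,0,0,0,0,0.2],
)

```text
clock: 3.93
tcp_pos: [0.474, -0.0123, 0.0123]
orientation: [[-0.0, 1.0, 0.001], [1.0, 0.0, -0.0], [-0.0, 0.001, -1.0]]
ft_force: [0.2, 0.6, 0.3]
grip_width: 0.198
grip_force: 0.0
```

To row units: 0.01 m is 0.0333, 0.007 m is 0.0233.

Request:
send_path(
  moves=[0,0,0,0,-0.0067,0.0133,0.2,0,0,0,0,-0.0067,0.01,0.2,0,0,0,0.02,0,0,0.2,0,0,0,0.02,0,0,0.2,0,0,0,0.0233,0,0,0.2,0,0,0,0.0333,0.0067,0,0.2,0,0,0,0.0333,0.01,0,0.2,0,0,0,0.0333,0.0133,0,0.2,0,0,0,0.0333,0.0133,0,0.2,0,0,0,0.0333,0.0133,0,0.2,0,0,0,0,0,0,0.2],
)

```text
clock: 4.85
tcp_pos: [0.4877, 0.0588, 0.0045]
orientation: [[-0.002, 1.0, 0.001], [1.0, 0.002, 0.001], [0.001, 0.001, -1.0]]
ft_force: [0.2, -0.4, 1.0]
grip_width: 0.203
grip_force: 0.0
```

```bash
python3 -c "
from h import *
beads()"
```

```text
scene pink [0.4876, 0.0858] [362.0, 161.2] 68
scene pink [0.5133, -0.1191] [285.7, 166.9] 75
scene pink [0.5813, -0.135] [277.3, 186.9] 83
scene turq [0.6379, -0.0179] [322.0, 205.8] 71
side pink [0.5819, -0.1368] [337.7, 189.9] 59
side pink [0.489, 0.0833] [351.8, 239.2] 87
side turq [0.6402, -0.0191] [307.6, 207.0] 53
```

To row units: 0.01 m is 0.0333, 0.005 m is 0.0167.

Request:
send_path(
  moves=[0,0,0,0.0267,0.01,0,0.2,0,0,0,0.0333,0.0167,0,0.2,0,0,0,0.0333,0.0167,0,0.2,0,0,0,0.0333,0.0167,0,0.2,0,0,0,0.0333,0.0167,0,0.2,0,0,0,0.0333,0.0167,0,0.2,0,0,0,0.0333,0.01,0,0.2,0,0,0,0.0333,0.0033,0,0.2,0,0,0,0.0333,0.0033,0,0.2,0,0,0,0.0333,0,0,0.2,0,0,0,0.02,0,0,0.2,0,0,0,0.0133,0,0,0.2],
)

```text
clock: 5.95
tcp_pos: [0.5189, 0.1656, 0.0043]
orientation: [[-0.001, 1.0, -0.0], [1.0, 0.001, -0.0], [-0.0, -0.0, -1.0]]
ft_force: [-0.4, -1.4, 0.3]
grip_width: 0.201
grip_force: 0.1
```

```bash
python3 -c "
from h import *
beads()"
```

```text
scene pink [0.5133, -0.1191] [285.7, 166.9] 75
scene pink [0.5232, 0.193] [402.9, 172.1] 42
scene pink [0.5811, -0.1351] [277.3, 186.8] 84
scene turq [0.6379, -0.0177] [322.1, 205.8] 70
side pink [0.5155, -0.1193] [357.9, 196.6] 58
side pink [0.5202, 0.189] [328.8, 263.6] 108
side turq [0.6402, -0.0191] [307.6, 207.0] 53
```

Request:
send_path(
  moves=[0,0,0,-0.0333,0,0,0.2,0,0,0,-0.0333,0,0,0.2,0,0,0,0,0,-0.1,0.2,0,0,0,0,0,-0.1,0.2,0,0,0,-0.1133,0,0,0.2,0,0,0,-0.1133,0,0,0.2,0,0,0,-0.1133,0,0,0.2,0,0,0,-0.1133,0,0,0.2,0,0,0,-0.1133,0,0,0.2,0,0,0,-0.1133,0,0,0.2,0,0,0,-0.1133,0,0,0.2,0,0,0,-0.1133,0,0,0.2],
)

```text
clock: 7.05
tcp_pos: [0.5179, -0.1304, 0.0644]
orientation: [[0.002, 1.0, -0.0], [1.0, -0.002, -0.0], [-0.0, -0.0, -1.0]]
ft_force: [0.6, 0.3, -0.2]
grip_width: 0.198
grip_force: 0.0
```

Request:
send_path(
  moves=[0,0,0,-0.1133,-0.01,0,0.2,0,0,0,0,0,0,0.2,0,0,0,0,0,0,0.2,0,0,0,0,0,0,0.2],
)

```text
clock: 7.38
tcp_pos: [0.5152, -0.162, 0.0641]
orientation: [[0.002, 1.0, -0.001], [1.0, -0.002, 0.001], [0.001, -0.001, -1.0]]
ft_force: [-0.1, -0.3, -0.7]
grip_width: 0.2
grip_force: 0.0
```

```bash
python3 -c "
from h import *
beads()"
```

```text
scene pink [0.5135, -0.1192] [285.6, 167.0] 76
scene pink [0.5182, 0.1903] [401.7, 170.7] 77
scene pink [0.5809, -0.1351] [277.3, 186.8] 85
scene turq [0.6379, -0.0177] [322.1, 205.8] 70
side pink [0.583, -0.1361] [337.3, 190.0] 54
side pink [0.5155, -0.1193] [357.9, 196.6] 58
side pink [0.5201, 0.1898] [328.8, 263.9] 103
side turq [0.6402, -0.0191] [307.6, 207.0] 53
```

To row units: 0.025 m is 0.0833, 0.01 m is 0.0333.

Request:
send_path(
  moves=[0,0,0,0,0,0.0833,0.2,0,0,0,0,0,0.0667,0.2,0,0,0,0,0,0.0467,0.2,0,0,0,0,0,0,0.2,0,0,0,0.02,0,0,0.2,0,0,0,0.02,0,0,0.2,0,0,0,0.02,0,0,0.2,0,0,0,0.0267,0,0,0.2,0,0,0,0.0333,0.0033,0,0.2,0,0,0,0.0333,0.0067,0,0.2,0,0,0,0.0333,0.0067,0,0.2,0,0,0,0.0333,0.0067,0,0.2],
)

```text
clock: 8.48
tcp_pos: [0.5236, -0.0942, 0.0055]
orientation: [[-0.0, 1.0, 0.0], [1.0, 0.0, -0.0], [-0.0, 0.0, -1.0]]
ft_force: [-0.4, -0.4, 0.1]
grip_width: 0.207
grip_force: 0.3
```

Request:
send_path(
  moves=[0,0,0,0.0333,0.0067,0,0.2,0,0,0,0.0333,0.0067,0,0.2,0,0,0,0.0333,0.0067,0,0.2,0,0,0,0.0333,0.0067,0,0.2,0,0,0,0.0333,0.0067,0,0.2,0,0,0,0.0333,0.0067,0,0.2,0,0,0,0.0333,0.0067,0,0.2,0,0,0,0.0333,0.0067,0,0.2,0,0,0,0.0333,0.0067,0,0.2,0,0,0,0.0333,0.0067,0,0.2,0,0,0,0.0333,0.0067,0,0.2,0,0,0,0,0,0,0.2],
)

```text
clock: 9.48
tcp_pos: [0.5457, 0.0166, 0.0053]
orientation: [[-0.002, 1.0, 0.0], [1.0, 0.002, 0.001], [0.001, 0.0, -1.0]]
ft_force: [0.4, 0.1, -0.3]
grip_width: 0.2
grip_force: 0.0
```

```bash
python3 -c "
from h import *
beads()"
```

```text
scene pink [0.5182, 0.1903] [401.7, 170.7] 77
scene pink [0.5453, 0.0426] [346.1, 177.4] 77
scene pink [0.5813, -0.1352] [277.3, 186.9] 84
scene turq [0.6379, -0.0177] [322.1, 205.8] 70
side pink [0.5474, 0.0404] [333.8, 225.1] 77
side pink [0.5201, 0.1898] [328.8, 263.9] 103
side turq [0.6402, -0.0191] [307.6, 207.0] 53
```

To row units: 0.012 m is 0.04, 0.008 m is 0.0267.

Request:
send_path(
  moves=[0,0,0,0.0267,0,0,0.2,0,0,0,0.04,0.0033,0,0.2,0,0,0,0.04,0.0033,0,0.2,0,0,0,0.04,0.0033,0,0.2,0,0,0,0.04,0.0033,0,0.2,0,0,0,0.04,0.0033,0,0.2,0,0,0,0.04,0.0033,0,0.2,0,0,0,0.04,0,0,0.2,0,0,0,0.04,0,0,0.2,0,0,0,0.0333,0,0,0.2,0,0,0,0.0233,0,0,0.2,0,0,0,0.0133,0,0,0.2],
)

```text
clock: 10.58
tcp_pos: [0.5511, 0.1408, 0.0053]
orientation: [[-0.001, 1.0, 0.0], [1.0, 0.001, 0.0], [0.0, 0.0, -1.0]]
ft_force: [0.9, 0.0, 0.3]
grip_width: 0.2
grip_force: 0.1
```

```bash
python3 -c "
from h import *
beads()"
```

```text
scene pink [0.5187, 0.1899] [401.5, 170.8] 80
scene pink [0.5541, 0.1683] [394.4, 181.0] 47
scene pink [0.5809, -0.1351] [277.3, 186.8] 85
scene turq [0.6377, -0.0179] [322.0, 205.8] 70
side pink [0.5355, 0.1774] [323.8, 259.0] 208
side turq [0.6464, -0.0188] [305.5, 206.7] 23
```

To row units: -0.034 m is -0.1133, -0.03 m is -0.1.

Request:
send_path(
  moves=[0,0,0,-0.0333,0,0,0.2,0,0,0,-0.0333,0,0,0.2,0,0,0,0,0,-0.1,0.2,0,0,0,0,0,-0.1,0.2,0,0,0,-0.1133,0.01,0,0.2,0,0,0,-0.1133,0.01,0,0.2,0,0,0,-0.1133,0.01,0,0.2,0,0,0,-0.1133,0.01,0,0.2,0,0,0,-0.1133,0.01,0,0.2,0,0,0,-0.1133,0.01,0,0.2,0,0,0,-0.1133,0.01,0,0.2,0,0,0,-0.1133,0.01,0,0.2],
)

```text
clock: 11.68
tcp_pos: [0.5741, -0.1558, 0.0653]
orientation: [[0.002, 1.0, -0.0], [1.0, -0.002, -0.0], [-0.0, -0.0, -1.0]]
ft_force: [0.7, 0.6, -0.7]
grip_width: 0.198
grip_force: 0.0
```

Request:
send_path(
  moves=[0,0,0,-0.0967,0.02,0,0.2,0,0,0,0,0,0,0.2,0,0,0,0,0,0,0.2,0,0,0,0,0,0,0.2],
)

```text
clock: 12.02
tcp_pos: [0.58, -0.182, 0.065]
orientation: [[0.002, 1.0, -0.001], [1.0, -0.002, 0.001], [0.001, -0.001, -1.0]]
ft_force: [0.0, 1.1, -0.6]
grip_width: 0.2
grip_force: 0.0
```

```bash
python3 -c "
from h import *
beads()"
```

```text
scene pink [0.5347, 0.1779] [397.5, 175.4] 163
scene pink [0.5811, -0.1351] [277.3, 186.8] 84
scene turq [0.6379, -0.0179] [322.0, 205.8] 71
side pink [0.583, -0.1361] [337.3, 190.0] 54
side pink [0.5352, 0.1781] [323.9, 259.3] 205
side turq [0.6402, -0.0191] [307.6, 207.0] 53
```

To row units: 0.025 m is 0.0833, 0.02 m is 0.0667.

Request:
send_path(
  moves=[0,0,0,0,0.0033,0.0833,0.2,0,0,0,0,0.0033,0.0667,0.2,0,0,0,0,0,0.0467,0.2,0,0,0,0,0,0,0.2,0,0,0,0.02,0,0,0.2,0,0,0,0.02,0,0,0.2,0,0,0,0.02,0,0,0.2,0,0,0,0.02,0,0,0.2,0,0,0,0.0333,0,0,0.2,0,0,0,0.0333,0,0,0.2,0,0,0,0.0333,0,0,0.2,0,0,0,0.0333,0,0,0.2],
)

```text
clock: 13.12
tcp_pos: [0.5832, -0.1161, 0.0065]
orientation: [[-0.0, 1.0, 0.0], [1.0, 0.0, 0.0], [0.0, 0.0, -1.0]]
ft_force: [0.2, -1.2, 0.3]
grip_width: 0.202
grip_force: 0.2
```

Request:
send_path(
  moves=[0,0,0,0.0367,0,0,0.2,0,0,0,0.0367,0,0,0.2,0,0,0,0.0367,0,0,0.2,0,0,0,0.0367,0,0,0.2,0,0,0,0.0367,0,0,0.2,0,0,0,0.0367,0,0,0.2,0,0,0,0.0367,0,0,0.2,0,0,0,0.0367,0,0,0.2,0,0,0,0.0367,0,0,0.2,0,0,0,0.0367,0,0,0.2,0,0,0,0.0333,0,0,0.2,0,0,0,0,0,0,0.2],
)

```text
clock: 14.12
tcp_pos: [0.5831, 0.0047, 0.0063]
orientation: [[-0.002, 1.0, -0.0], [1.0, 0.002, 0.001], [0.001, -0.0, -1.0]]
ft_force: [0.8, 0.3, 0.1]
grip_width: 0.201
grip_force: 0.0
```

```bash
python3 -c "
from h import *
beads()"
```

```text
scene pink [0.5347, 0.1779] [397.5, 175.4] 163
scene pink [0.5824, 0.0306] [341.5, 188.6] 86
scene turq [0.6379, -0.0179] [322.0, 205.8] 71
side pink [0.5846, 0.0292] [321.6, 220.2] 73
side pink [0.5352, 0.178] [323.9, 259.2] 204
side turq [0.6402, -0.0191] [307.6, 207.0] 53
```

Turquoise hasn't moved. I continue by about 0.128 in y and 0.012 in x.

To row units: 0.012 m is 0.04, 0.008 m is 0.0267.

Request:
send_path(
  moves=[0,0,0,0.0267,0,0,0.2,0,0,0,0.04,0.0033,0,0.2,0,0,0,0.04,0.0067,0,0.2,0,0,0,0.04,0.0067,0,0.2,0,0,0,0.04,0.0067,0,0.2,0,0,0,0.04,0.0067,0,0.2,0,0,0,0.04,0.0067,0,0.2,0,0,0,0.04,0.0033,0,0.2,0,0,0,0.04,0,0,0.2,0,0,0,0.04,0,0,0.2,0,0,0,0.0267,0,0,0.2,0,0,0,0.0133,0,0,0.2],
)

```text
clock: 15.22
tcp_pos: [0.5951, 0.1321, 0.0063]
orientation: [[-0.001, 1.0, 0.0], [1.0, 0.001, 0.0], [0.0, 0.0, -1.0]]
ft_force: [0.1, 0.1, 0.2]
grip_width: 0.199
grip_force: 0.1
```

Request:
send_path(
  moves=[0,0,0,0,0,0,0.2,0,0,0,-0.0333,0,0,0.2,0,0,0,-0.05,0,0,0.2,0,0,0,-0.05,0,-0.05,0.2,0,0,0,-0.0667,0,-0.1,0.2,0,0,0,-0.1,0,-0.1,0.2,0,0,0,-0.1,0,-0.1,0.2,0,0,0,-0.1,0,-0.1,0.2,0,0,0,0,0,-0.1,0.2,0,0,0,0,0,0,0.2,0,0,0,0,0,0,0.2],
)

```text
clock: 16.13
tcp_pos: [0.5963, -0.0203, 0.1719]
orientation: [[0.003, 1.0, 0.004], [1.0, -0.003, -0.001], [-0.001, 0.004, -1.0]]
ft_force: [-0.0, 0.5, 0.8]
grip_width: 0.198
grip_force: 0.0
```

Run:
```python
from h import *
beads()
c=vision.camera("scene");cv2.imwrite("pics/s2.png",cv2.resize(c["frame"][130:285,220:440,::-1],None,fx=3.5,fy=3.5,interpolation=cv2.INTER_CUBIC))
```

```text
scene pink [0.5347, 0.1779] [397.5, 175.4] 163
scene pink [0.5945, 0.1569] [391.1, 193.3] 86
scene turq [0.6378, -0.0177] [322.1, 205.8] 69
side pink [0.5963, 0.1566] [302.3, 248.3] 87
side pink [0.5352, 0.1781] [323.9, 259.3] 205
side turq [0.64, -0.0192] [307.7, 207.0] 54
```

View pics/s2.png

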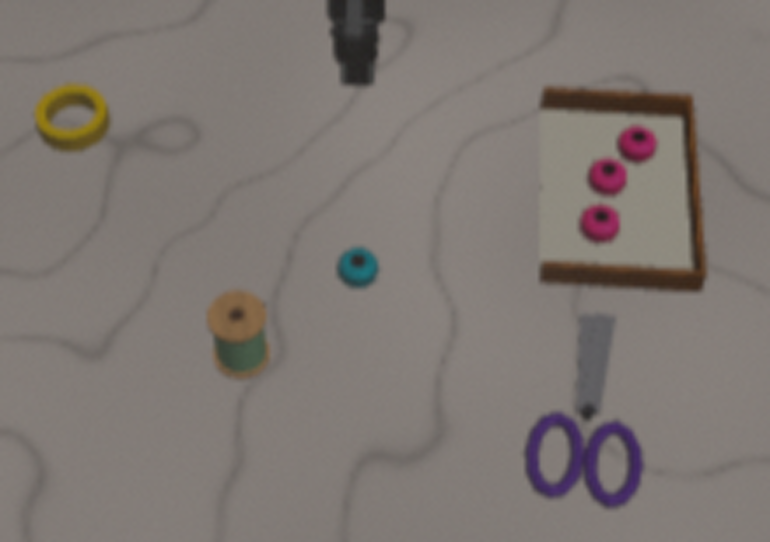

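The crop shows all three beads well inside the tray, at (637,143), (607,176) and (600,223). Turquoise and everything else in the crop look unmoved, and the arm is clear.

```bash
python3 -c "
from station import arm, vision, job_done
print(job_done())"
```

```text
the job is handed in; nothing more can be done
None
```

All three pink beads stand wholly inside the tray, the turquoise bead has not moved, nothing else in the final view looks disturbed, and the job was handed in at about 16 s of the 64 s allowed.

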